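# Lock the microscope accessory case with its flat-bowed key

### The arm

A 6-joint arm with a two-finger parallel gripper is mounted at the origin on the work surface. World frame = base frame: x ahead of the robot, y to its left, z up, the work surface at z = 0. Lengths are in mm, angles in rad, forces in N, time in s.
With the tool pointing down it reaches from about 425 to 950 mm from the base axis. Payload 3.5 kg.
Tool frame: the origin (TCP) lies between the finger pads; the fingertips stand 19 mm ahead of it and the grasp point (between the pads) is the TCP (robot.tcp_to_tips is the distance from the TCP to the fingertips, in mm); z points along the fingers, y is the line along which they close (so a half turn about z gives the same grasp; the last joint's range is limited). The gripper opens to 85 mm and grips with 20 to 120 N. Pads are 22 mm wide; open, the fingers measure 114 mm over their backs; the gripper's body (76 mm by 85 mm) begins 54 mm behind the grasp point. The pads swing forward as they close: fully open they stand 13 mm farther back than shut.
Start: joints at [-1.418, 0.286, 1.577, -0, 1.279, -0.15], TCP at [201.305, -644.269, 250.325] pointing down, gripper open.
Joint ranges: [-2.77, 2.77], [-0.9, 2.22], [0.21, 2.48], [-1.53, 4.67], [0.24, 2.81], [-2.84, 2.84]. Speed limits (rad/s): [2.79, 2.79, 3.14, 3.14, 3.14, 3.14].

### API

Orientations are given as [roll, pitch, yaw] about the fixed x, y, z axes, in that order (R = Rz(yaw) Ry(pitch) Rx(roll)).
In Python, from bench import robot, snapshot, calibration, masks_of, landmark_of gives the robot as it stands.
- The arm moves only by the tool play_rows, never from a script. Its argument "steps" is a list that holds one entry, the list of rows, each a list of 6 numbers: the shift along the tool's x, y, z in units of 25 mm (1.0 is 25 mm), then the turn, a rotation vector about the tool's x, y, z in rad. A call has 1 to 8 rows; each row is the pose to reach, as a shift and turn from the pose commanded when the call began, along the tool's axes at that moment; what a row does not reach only later rows make up. A row lasts 1/12 s, in which the tool goes at most 41.7 mm and 7.16 degrees, less where a joint would pass 70% of its speed; a pose out of reach is approached as far as the arm can. A call with a gripper value outside its range is refused whole. "jaw" is the finger opening in mm, from 0 to 85.4, set as the call begins (left out, the last holds). The fingers move at their own pace and stop on an object; "squeeze" is the grip in N (left out, the last holds). Time passes only in rows, so rows that repeat a pose let the fingers close. It gives the time, the measured TCP pose, the force, the opening and the grip force at its end, in the units of the state.
- robot.sense(): the state, without advancing time (a new reading comes with each control period).
- snapshot(name): name is "scene" or "top" or "wrist"; returns the picture (400x640x3 uint8, red, green, blue); there is no depth.
- calibration(name): a dict with "camera_matrix" (3x3 intrinsics, pixels), "k1" (the pictures are not rectified: a ray, as slopes to the right and down, at radius r is drawn at 1 + k1 r^2 times it, then the intrinsics apply), "position" and "orientation" of the camera in the world; the wrist camera has in their place "T_tool_cam" (4x4, takes a point from camera to tool coordinates, whose origin is the TCP and whose axes are the flange's). Camera axes: x right, y down, z forward; pixel columns grow to the right and rows downward; lengths in mm; the calibration is good to about 2 mm. A picture is of the moment at which its call begins: read the wrist's pose just before it. calibration takes no time and is no camera call.
- robot.sign_off(): hands the job in; it is judged then, once.
Trained networks look in the newest picture that a camera, given by its name, has taken for a name from the list of things; names that differ only in an ending like _2 or _b are one class to them, and where a whole thing is asked for, a point or a joint stands for the part that bears it (a point fixed in the world has none). Each returns a list of dicts, best first, with "confidence" (0 to 1); they miss things now and then, are a little off and sometimes report something else, mostly with a low value. They report only what shows in the picture. A call takes as long as a camera call.
- masks_of(camera, target): "region" (400x640 bool, what is visible of it).
- landmark_of(camera, target): "position" ([x, y, z] in mm, in world coordinates, good to about 4 mm: a listed point, or the origin of a listed thing).
The state is a dict: "clock": time; "joints": joint angles; "qvel": joint speeds; "effort": joint torques, N m; "tool_pos": TCP position; "tcp_rot": TCP orientation; "ft_force": force on the tool from outside, world axes, zero at the start; "ft_torque": the same for the moment, N m; "finger_gap": opening from 0.0 (shut) to 1.0 (fully open); "grip_force": force on a finger pad.
Only numpy, scipy, OpenCV 4.12 (cv2) and the standard library are available. Lean on these libraries where they do the work, as an engineer would, in place of code of your own. Each camera call takes 0.05 s, during which the arm holds its last target. There are 200 camera calls.

### The job

Of the two accessory cases on the bench, lock the one whose key has a flat bow: ease that key clockwise (seen from above) back to its stop so that the lock frees, then turn it gently counter-clockwise until its steel tongue lies centred under the keeper hood on that lid, without running on to the far stop. Let go and leave it so, and do not turn the round-headed key of the neighbouring case.

Things in the scene. Friction and masses are not known exactly. Their poses are not given: they have to be found in the camera images.
- flat_key (a joint): angle of the flat-bowed key, rad, grows counter-clockwise from above. It stands upright, captive, on the lid of a fixed grey case (180 x 240 mm, 80 mm high). Stops at -0.6 and 1.3, starts near 0; friction 0.05 N m, no spring: stays where left. The lock frees only once the key is turned back below -0.35; the keeper's centre lies at 0.45 to 0.8, different each time
- key_bow (a point): grip point in that key's bow, on the turning axis, 44 mm above the lid. Bow: black upright plate 36 mm long, 10 thick, from 25 to 57 mm above the lid, on a 12 mm stem. x points level along the bow, the way the tongue points, and turns with the key; z up. Tongue: flat steel bar 12 mm wide, 5 to 9 mm above the lid, reaching 52 mm from the axis along x
- keeper_hood (a point): top middle of the keeper on the same lid, 53 mm from the key's axis, 16 mm above the lid. A fixed steel hood 30 mm wide, open towards the key; the tongue swings in under its roof. x points level, straight away from the key's axis: the lock is engaged when the bow's x points the same way; z up
- round_key (a joint): angle of the other case's key, rad, 0 at the start, its tongue already under its own keeper: a black round head of 36 mm diameter, 47 mm high, on an identical case. To be left alone. Which case stands on the left changes

How it is judged (in metres and radians):
On the way, in this order (a step that is already met when the one before it is completed fails the run):
1. the flat-bowed key is turned back clockwise until the lock frees (below -0.35 rad) (value of joint flat_key below -0.35 rad), for 0.1 s.
2. the key's tongue is brought under the keeper hood, within 0.18 rad (10 degrees) of its centre (angle between the x axis of key_bow and the x axis of keeper_hood, either way round below 0.18 rad and value of joint flat_key above 0.2 rad), for 0.3 s.
At the end, for the whole second after the job is handed in: The flat-bowed key is at rest with its tongue under the keeper hood, within 0.18 rad (10 degrees) of its centre, and the round-headed key is within 0.17 rad of where it was (all of step 2 and velocity of joint flat_key between -0.05 and 0.05 rad/s and value of joint round_key between -0.17 and 0.17 rad); the robot touches nothing.
It fails at once if the flat-bowed key is run on past the keeper towards the far stop (beyond 1.15 rad) (value of joint flat_key above 1.15 rad).
It fails at once if the round-headed key is turned by more than 0.25 rad (value of joint round_key above 0.25 rad or value of joint round_key below -0.25 rad).
It also fails if it takes over 38 s, if anything falls off the work surface, if the arm or the gripper's body presses on something with over 40 N, if the wrist force passes 120 N, or if a joint passes its speed limit or range.

## Working session

There is one attempt and no reset: what is moved stays moved. The work goes in short steps, Python scripts to look and compute and a tool call to move; the robot and the scene stay as the last step left them, time stands still between calls to the robot, and variables do not carry over. Pictures are saved under pics/ and viewed, at most 10 in all, crops included, and the job is handed in when it is done.

Besides the shell and the picture viewer there is one more tool, called after "Call:" as a command line: name --argument value ..., lists and objects as JSON in quotes. play_rows: Moves the arm, as the interface text tells. Its arguments: {"type":"object","properties":{"steps":{"type":"array"},"jaw":{"type":"number"},"squeeze":{"type":"number"}},"required":["steps"]}

```bash
mkdir -p pics; ls; python3 - <<'E'
from bench import *
import cv2
for n in ("scene","top"):
    im=snapshot(n); cv2.imwrite(f"pics/{n}1.png",im[:,:,::-1])
    c=calibration(n); print(n,c["position"],c["orientation"],c["camera_matrix"],c["k1"])
    for t in ("key_bow","keeper_hood","flat_key","round_key"):
        try: print(t,[(d["confidence"],[round(x) for x in d["position"]]) for d in landmark_of(n,t)])
        except Exception as e: print(t,e)
s=robot.sense();print(s)
E
```

```text
pics
scene [1042.36462422  382.05022659  847.71411075] [-2.44563778 -0.00253717  2.2853201 ] [[507.63678059   0.         314.01668711]
 [  0.         507.63678059 195.56285516]
 [  0.           0.           1.        ]] 0.026647966051512647
key_bow [(0.85, [533, -185, 123])]
keeper_hood [(0.49, [567, -139, 99])]
flat_key it knows: keeper_hood, key_bow
round_key it knows: keeper_hood, key_bow
top [5.08093536e+02 7.76351432e-01 8.35280038e+02] [-3.01073001e+00  3.15381051e-05 -1.55774083e+00] [[419.13351059   0.         322.35312069]
 [  0.         419.13351059 200.32224198]
 [  0.           0.           1.        ]] -0.06302704688174111
key_bow [(0.63, [535, -180, 128])]
keeper_hood [(0.71, [566, -144, 97])]
flat_key it knows: keeper_hood, key_bow
round_key it knows: keeper_hood, key_bow
{'clock': 0.3, 'joints': array([-1.41798112e+00,  2.86636293e-01,  1.57722136e+00, -1.06836953e-05,
        1.27858520e+00, -1.50005152e-01]), 'qvel': array([ 0.00092955, -0.00166334, -0.00311988, -0.00114583,  0.00082801,
        0.00268889]), 'effort': array([-4.53820630e-04, -4.05355453e+01, -2.92292422e+01, -2.07403741e-04,
        3.26597845e-03, -1.64071201e-05]), 'tool_pos': array([ 201.28259519, -644.05838164,  249.81781507]), 'tcp_rot': array([-3.14075047e+00, -1.16944067e-04,  3.02823394e-01]), 'ft_force': array([ 0.29957663,  0.39944834, -0.52497385]), 'ft_torque': array([ 0.01507361,  0.05277766, -0.00955851]), 'grip_force': 0.0, 'finger_gap': 0.9989647117403045}
```

View pics/top1.png

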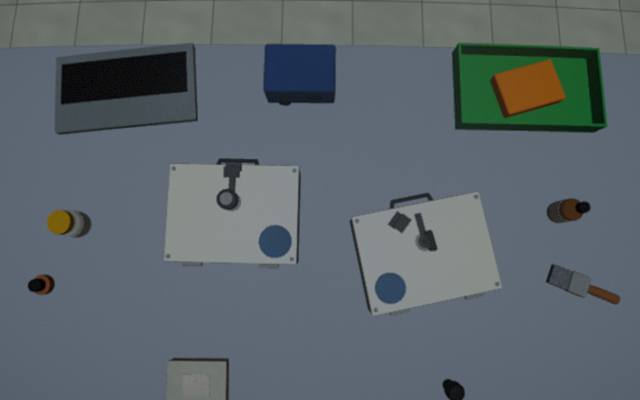

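View pics/scene1.png

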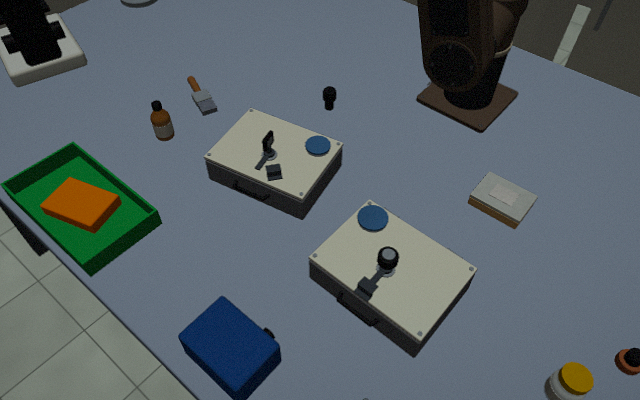

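The flat key is on the right-hand case: bow at about (430,240) in the top picture, tongue tip at (419,215), keeper at (399,222). The round key is on the left case. I'll work out the angles and the approach next.

```bash
cat > h.py <<'E'
from bench import *
import numpy as np, cv2
from scipy.spatial.transform import Rotation as R
def cam(n):
    c=calibration(n)
    if n=="wrist":
        s=robot.sense(); T=np.eye(4); T[:3,:3]=R.from_euler('xyz',s["tcp_rot"]).as_matrix(); T[:3,3]=s["tool_pos"]
        T=T@np.array(c["T_tool_cam"]); return c,T[:3,:3],T[:3,3]
    return c,R.from_euler('xyz',c["orientation"]).as_matrix(),np.array(c["position"])
def ray(cm,px,z):
    c,Rm,p=cm; K=np.array(c["camera_matrix"]); k=c["k1"]
    d=np.array([(px[0]-K[0,2])/K[0,0],(px[1]-K[1,2])/K[1,1]]); u=d.copy()
    for _ in range(20): u=d/(1+k*(u@u))
    v=Rm@np.array([u[0],u[1],1]); return p+v*(z-p[2])/v[2]
def move(target,yaw):
    "shift in row units and turn about tool z from present pose"
    s=robot.sense(); M=R.from_euler('xyz',s["tcp_rot"])
    print("shift",M.inv().apply(np.array(target)-s["tool_pos"])/25,"turn",(M.inv()*R.from_euler('xyz',[np.pi,0,yaw])).as_rotvec())
E
python3 - <<'E'
from h import *
cm=cam("top")
for n,px,z in (("bow",(430,238),137),("stem",(424,242),82),("tip",(419,214),89),("keeper",(400,221),96)): print(n,ray(cm,px,z))
print(np.round(calibration("wrist")["T_tool_cam"],3),calibration("wrist")["camera_matrix"])
move([500,-180,290],0.3)
E
```

```text
bow [ 538.93203203 -178.4212261   137.        ]
stem [ 534.0751141  -181.54057892   82.        ]
tip [ 583.81750601 -171.64378232   89.        ]
keeper [ 570.23394104 -135.9638227    96.        ]
[[   0.      -0.946   -0.325   83.609]
 [   1.       0.      -0.       0.212]
 [   0.      -0.325    0.946 -123.879]
 [   0.       0.       0.       1.   ]] [[276.83509311   0.         320.90394826]
 [  0.         276.83509311 198.55601128]
 [  0.           0.           1.        ]]
shift [ 16.94078944 -14.15576848  -1.59338506] turn [-0.00084235 -0.00011576  0.00282344]
```

```bash
python3 -c "
from h import *
move([535,-181,250],0.25)"
```

```text
shift [ 1.82649713e+01 -1.36987382e+01  6.38547191e-03] turn [-8.45079038e-04 -9.46732998e-05  5.28234396e-02]
```

Call:
play_rows --steps '[[[2.3, -1.7, -0.2, 0, 0, 0], [4.6, -3.5, -0.4, 0, 0, 0], [6.9, -5.2, -0.5, 0, 0, 0], [9.2, -7, -0.5, 0, 0, 0], [11.5, -8.7, -0.5, 0, 0, 0], [13.8, -10.5, -0.4, 0, 0, 0], [16, -12.2, -0.2, 0, 0, 0.02], [18, -13.5, -0.1, 0, 0, 0.05]]]'

```text
clock: 0.97
tool_pos: [395.6, -371.4, 258.7]
tcp_rot: [3.141, -0.0, 0.251]
ft_force: [0.2, -0.3, 0.2]
finger_gap: 0.993
grip_force: 0.0
```

```bash
python3 -c "
from h import *
move([535,-181,250],0.25)"
```

```text
shift [ 7.29534365 -5.9921388   0.34552643] turn [ 0.00077283 -0.00038481  0.00131965]
```

Call:
play_rows --steps '[[[1.0, -0.8, 0, 0, 0, 0], [2.1, -1.7, 0.1, 0, 0, 0], [3.2, -2.6, 0.2, 0, 0, 0], [4.3, -3.5, 0.3, 0, 0, 0], [5.4, -4.4, 0.3, 0, 0, 0], [6.1, -5.0, 0.3, 0, 0, 0], [6.1, -5.0, 0.3, 0, 0, 0], [6.1, -5.0, 0.3, 0, 0, 0]]]' --jaw 40

```text
clock: 1.63
tool_pos: [511.6, -213.1, 250.8]
tcp_rot: [3.141, 0.0, 0.256]
ft_force: [-0.6, -0.8, 0.0]
finger_gap: 0.47
grip_force: 0.0
```

```bash
python3 -c "
from h import *
cm=cam('wrist');im=snapshot('wrist');cv2.imwrite('pics/w1.png',im[:,:,::-1])
for t in ('key_bow','keeper_hood'):
  print(t,[(d['confidence'],[round(x,1) for x in d['position']]) for d in landmark_of('wrist',t)])
s=robot.sense();print(s['tool_pos'],s['tcp_rot'])
np.save('w1.npy',np.r_[cm[1].ravel(),cm[2]])"
```

```text
key_bow [(0.65, [532.7, -177.0, 121.3])]
keeper_hood [(0.73, [566.8, -138.0, 93.3])]
[ 510.72252919 -214.93511079  250.8129511 ] [3.14141424e+00 3.55002969e-04 2.51692886e-01]
```

View pics/w1.png

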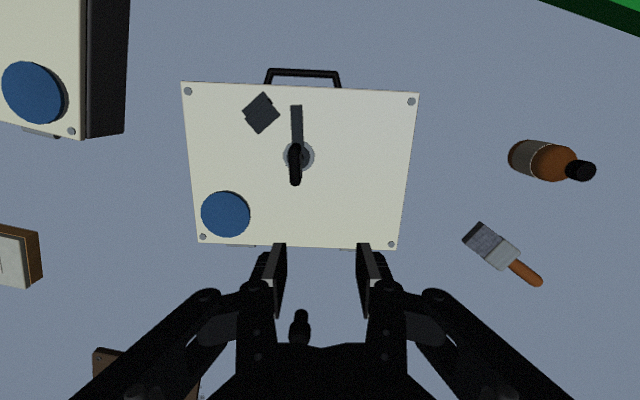

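The wrist picture shows the bow's top edge at about (295,145) to (296,183), the tongue tip at (296,106), the stem plate at (299,156) and the keeper roof centred at (261,113).

```bash
python3 -c "
from h import *
a=np.load('w1.npy');cm=(calibration('wrist'),a[:9].reshape(3,3),a[9:])
P={}
for n,px,z in (('bowfar',(295,145),137),('bownear',(296,183),137),('stem',(299,156),82),('tip',(296.5,105.5),89),('keep',(261,113),96),
 ('k1',(263,92),96),('k2',(280,107),96),('k3',(261,133),96),('k4',(243,113),96),('c1',(187,91),80),('c2',(412,101),80),('c3',(391,244),80),('c4',(203,237),80)):
  P[n]=ray(cm,px,z); print(n,P[n].round(1))
o=np.array([533.5,-179])
for n in ('tip','keep'): d=P[n][:2]-o; print(n,np.hypot(*d),np.arctan2(d[1],d[0]))
move([534,-179,180],.2)"
```

```text
bowfar [ 554.5 -179.3  137. ]
bownear [ 522.  -187.7  137. ]
stem [ 535.5 -183.    82. ]
tip [ 584.7 -169.5   89. ]
keep [ 569.6 -138.4   96. ]
k1 [ 588.8 -136.7   96. ]
k2 [ 579.6 -155.    96. ]
k3 [ 551.  -141.9   96. ]
k4 [ 565.3 -121.5   96. ]
c1 [570.6 -59.4  80. ]
c2 [ 618.3 -280.3   80. ]
c3 [ 460.  -313.4   80. ]
c4 [412.3 -94.5  80. ]
tip 52.11562425057308 0.18417728965825275
keep 54.34072692662967 0.8438870507211549
shift [ 1.26074419 -1.16073579  2.83186361] turn [0.00018755 0.00035031 0.05169292]
```

```bash
python3 -c "
from h import *
move([535,-182,127],.25)"
```

```text
shift [ 1.27035122 -1.03493321  4.95188281] turn [0.00017871 0.00035485 0.00169292]
```

Call:
play_rows --steps '[[[0.6, -0.5, 0, 0, 0, 0], [1.27, -1.03, 0.3, 0, 0, 0], [1.27, -1.03, 1.2, 0, 0, 0], [1.27, -1.03, 2.2, 0, 0, 0], [1.27, -1.03, 3.0, 0, 0, 0], [1.27, -1.03, 3.0, 0, 0, 0], [1.27, -1.03, 3.0, 0, 0, 0]]]'

```text
clock: 2.37
tool_pos: [534.4, -181.9, 174.8]
tcp_rot: [-3.14, 0.002, 0.251]
ft_force: [-0.1, 0.7, 1.2]
finger_gap: 0.471
grip_force: 0.0
```

```bash
python3 -c "
from h import *
cm=cam('wrist');im=snapshot('wrist');cv2.imwrite('pics/w2.png',im[:,:,::-1])
s=robot.sense();print(s['tool_pos'],s['tcp_rot'])
np.save('w2.npy',np.r_[cm[1].ravel(),cm[2]])
move([535,-182,127],.25)"
```

```text
[ 535.45406906 -182.30296243  176.54391065] [ 3.14116645e+00 -3.37106080e-04  2.51238431e-01]
shift [-0.01524791 -0.017098    1.98174429] turn [ 0.000426   -0.00033737  0.00123836]
```

View pics/w2.png

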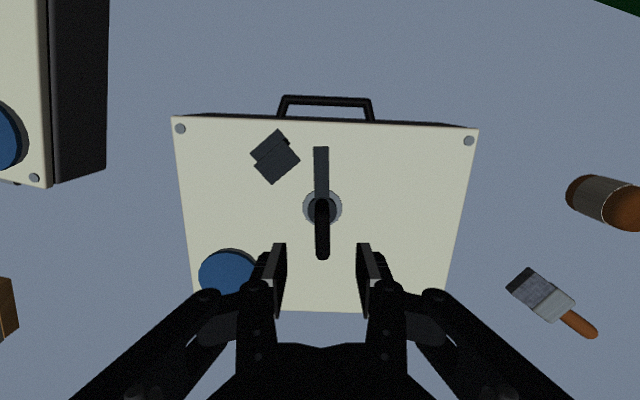

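Bow (322,205–258) is centred between the fingers at (321) and lined up with the tool. I'll crop the keeper for its direction.

```bash
python3 -c "
import cv2
im=cv2.imread('pics/w2.png')[110:230,230:370];im=cv2.convertScaleAbs(im,alpha=1.8,beta=20);cv2.imwrite('pics/w2c.png',cv2.resize(im,None,fx=5,fy=5,interpolation=2))"
```

```text
(no output)
```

View pics/w2c.png

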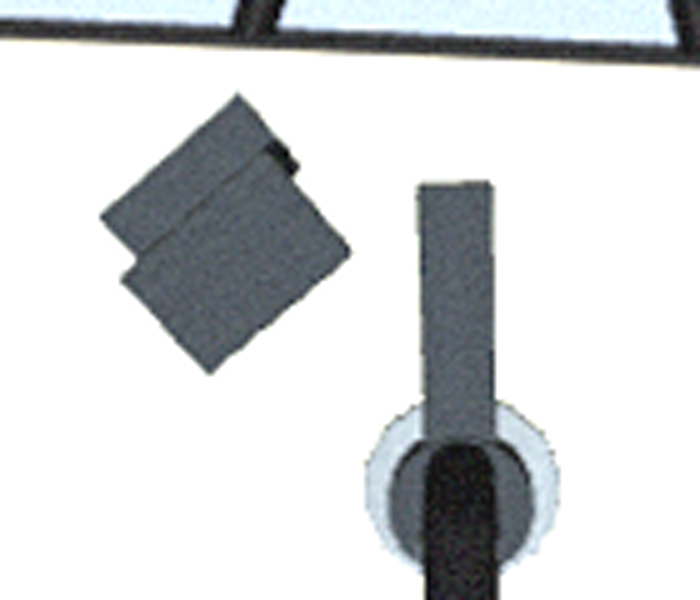

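The keeper's roof corners are at crop (122,278), (208,374), (350,252) and (272,150). The tongue edges run from (420,185)–(492,183) down to y=440, and the base plate is centred at (462,488).

```bash
python3 -c "
from h import *
a=np.load('w2.npy');cm=(calibration('wrist'),a[:9].reshape(3,3),a[9:])
f=lambda x,y,z: ray(cm,(230+x/5-.4,110+y/5-.4),z)[:2]
A,B,C,D=[f(x,y,96) for x,y in ((122,278),(208,374),(350,252),(272,150))]
ang=lambda v:np.arctan2(v[1],v[0])
print(A,B,C,D,np.linalg.norm(C-B),np.linalg.norm(B-A))
print('tang BC+90',ang(C-B)+np.pi/2,'AD',ang(D-A)+np.pi/2,'BA',ang(A-B),'CD',ang(D-C))
o=f(462,488,81);print('axis',o)
T=(f(420,185,89)+f(492,183,89))/2;L=(f(425,440,89)+f(496,440,89))/2
print('tongue',T,ang(T-L),ang(T-o),np.linalg.norm(T-o)); m=(A+B+C+D)/4; print('keeper',m,ang(m-o),np.linalg.norm(m-o))"
```

```text
[ 560.7712227  -123.70345042] [ 549.343273   -138.99180498] [ 573.01466282 -155.74488149] [ 584.72710821 -141.48287491] 29.000004628656566 19.087478081785225
tang BC+90 0.954897776458704 AD 0.9323229941793899 BA 0.9289011393925568 CD 0.883241232989537
axis [ 535.46851802 -182.5467591 ]
tongue [ 585.58482437 -168.67571505] 0.26872119361154884 0.27001757991207803 52.00048100698887
keeper [ 566.96406668 -139.98075295] 0.9337760316825715 52.95124611770591
```

Axis is at (535.5,-182.5), the tongue at 0.27 rad, the keeper at 0.93 rad (radius 53, as stated). So the keeper lies at +0.665 from the current angle. Descending to grip.

Call:
play_rows --steps '[[[0, 0, 0.7, 0, 0, -0.01], [0, 0, 1.4, 0, 0, -0.02], [0, 0, 2.0, 0, 0, -0.02], [0, 0, 2.0, 0, 0, -0.02], [0, 0, 2.0, 0, 0, -0.02]]]'

```text
clock: 2.83
tool_pos: [535.9, -181.9, 127.1]
tcp_rot: [3.141, -0.001, 0.272]
ft_force: [-0.4, 1.0, 0.6]
finger_gap: 0.47
grip_force: 0.0
```

Call:
play_rows --steps '[[[0, 0, 0, 0, 0, 0], [0, 0, 0, 0, 0, 0], [0, 0, 0, 0, 0, 0], [0, 0, 0, 0, 0, 0], [0, 0, 0, 0, 0, 0], [0, 0, 0, 0, 0, 0], [0, 0, 0, 0, 0, 0], [0, 0, 0, 0, 0, 0]]]' --jaw 0 --squeeze 35

```text
clock: 3.5
tool_pos: [536.6, -181.9, 128.0]
tcp_rot: [3.139, -0.002, 0.273]
ft_force: [-1.0, -0.0, 6.1]
finger_gap: 0.107
grip_force: 36.3
```

Call:
play_rows --steps '[[[0, 0, 0, 0, 0, 0.06], [0, 0, 0, 0, 0, 0.12], [0, 0, 0, 0, 0, 0.18], [0, 0, 0, 0, 0, 0.24], [0, 0, 0, 0, 0, 0.3], [0, 0, 0, 0, 0, 0.36], [0, 0, 0, 0, 0, 0.42], [0, 0, 0, 0, 0, 0.46]]]'

```text
clock: 4.17
tool_pos: [536.6, -182.4, 128.0]
tcp_rot: [3.139, -0.003, -0.189]
ft_force: [-1.3, -1.9, 5.2]
finger_gap: 0.107
grip_force: 36.4
```

Call:
play_rows --steps '[[[0, 0, 0, 0, 0, 0.02], [0, 0, 0, 0, 0, 0.04], [0, 0, 0, 0, 0, 0.04], [0, 0, 0, 0, 0, 0.04]]]'

```text
clock: 4.5
tool_pos: [536.6, -182.4, 128.0]
tcp_rot: [3.139, -0.004, -0.227]
ft_force: [-0.6, -1.6, 6.3]
finger_gap: 0.112
grip_force: 36.3
```

```bash
python3 -c "
from h import *
s=robot.sense();print(s['ft_torque'],s['ft_force'],s['tcp_rot'])
cm=cam('wrist');im=snapshot('wrist');np.save('w3.npy',np.r_[cm[1].ravel(),cm[2]])
im=cv2.convertScaleAbs(im,alpha=1.8,beta=20);cv2.imwrite('pics/w3.png',im[:,:,::-1])"
```

```text
[-0.22091582  0.18398303 -0.08682076] [-0.55710266 -1.6165259   6.25888876] [ 3.13941466 -0.00350549 -0.22716477]
```

View pics/w3.png

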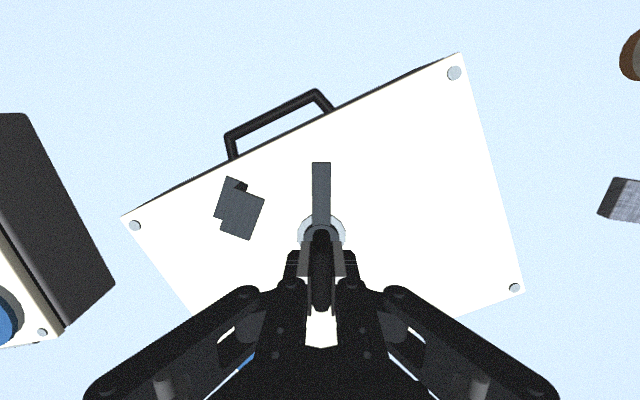

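The tongue followed the grip (tip at (321,163), parallel to the tool). I'll go a little further for margin, then turn back counter-clockwise to 0.93.

Call:
play_rows --steps '[[[0, 0, 0, 0, 0, 0.03], [0, 0, 0, 0, 0, 0.06], [0, 0, 0, 0, 0, 0.06], [0, 0, 0, 0, 0, 0.06]]]'

```text
clock: 4.88
tool_pos: [536.6, -182.5, 128.0]
tcp_rot: [3.139, -0.004, -0.287]
ft_force: [-1.6, -1.9, 5.7]
finger_gap: 0.112
grip_force: 36.3
```

Call:
play_rows --steps '[[[0, 0, 0, 0, 0, -0.06], [0, 0, 0, 0, 0, -0.13], [0, 0, 0, 0, 0, -0.2], [0, 0, 0, 0, 0, -0.27], [0, 0, 0, 0, 0, -0.34], [0, 0, 0, 0, 0, -0.41], [0, 0, 0, 0, 0, -0.48], [0, 0, 0, 0, 0, -0.55]]]'

```text
clock: 5.55
tool_pos: [536.6, -181.9, 127.9]
tcp_rot: [3.139, -0.002, 0.266]
ft_force: [-0.7, -0.6, 5.9]
finger_gap: 0.11
grip_force: 36.4
```

Call:
play_rows --steps '[[[0, 0, 0, 0, 0, -0.07], [0, 0, 0, 0, 0, -0.14], [0, 0, 0, 0, 0, -0.21], [0, 0, 0, 0, 0, -0.28], [0, 0, 0, 0, 0, -0.35], [0, 0, 0, 0, 0, -0.4], [0, 0, 0, 0, 0, -0.45], [0, 0, 0, 0, 0, -0.48]]]'

```text
clock: 6.22
tool_pos: [536.4, -181.5, 127.9]
tcp_rot: [3.14, -0.001, 0.745]
ft_force: [-1.4, 0.1, 7.3]
finger_gap: 0.108
grip_force: 36.5
```

Call:
play_rows --steps '[[[0, 0, 0, 0, 0, -0.05], [0, 0, 0, 0, 0, -0.1], [0, 0, 0, 0, 0, -0.15], [0, 0, 0, 0, 0, -0.18], [0, 0, 0, 0, 0, -0.18], [0, 0, 0, 0, 0, -0.18], [0, 0, 0, 0, 0, -0.18], [0, 0, 0, 0, 0, -0.18]]]'

```text
clock: 6.88
tool_pos: [536.3, -181.4, 127.9]
tcp_rot: [3.14, -0.001, 0.923]
ft_force: [-1.7, 1.1, 7.5]
finger_gap: 0.111
grip_force: 36.6
```

```bash
python3 -c "
from h import *
s=robot.sense();print(s['ft_torque'],s['ft_force'],s['tcp_rot'],s['clock'])
im=snapshot('wrist')
im=cv2.convertScaleAbs(im,alpha=1.8,beta=20)[130:330,220:420];cv2.imwrite('pics/w4.png',cv2.resize(im,None,fx=3,fy=3)[:,:,::-1])"
```

```text
[0.27946151 0.32082723 0.02780143] [-1.66700714  1.11971188  7.52243228] [ 3.14008144e+00 -5.10764536e-04  9.23061825e-01] 6.8833
```

View pics/w4.png

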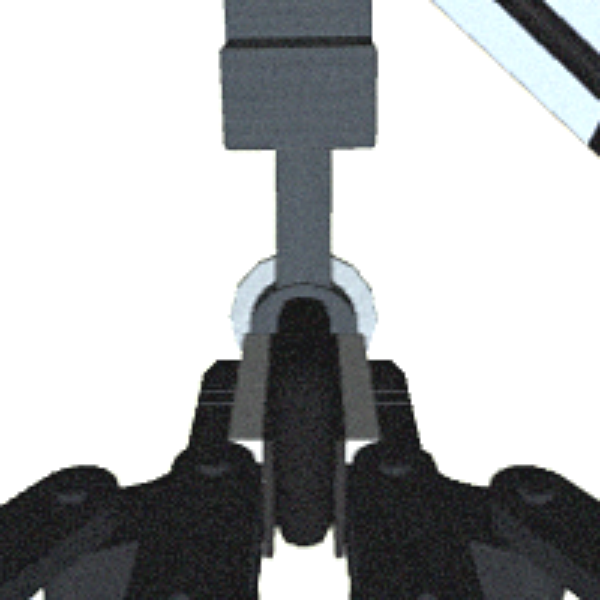

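The tongue (crop columns 277–332) is centred under the hood (224–377). Releasing and lifting.

Call:
play_rows --steps '[[[0, 0, 0, 0, 0, 0], [0, 0, 0, 0, 0, 0], [0, 0, 0, 0, 0, 0], [0, 0, 0, 0, 0, 0], [0, 0, 0, 0, 0, 0], [0, 0, 0, 0, 0, 0]]]' --jaw 40

```text
clock: 7.43
tool_pos: [535.4, -181.1, 125.5]
tcp_rot: [-3.141, 0.0, 0.923]
ft_force: [1.0, 0.3, -0.0]
finger_gap: 0.467
grip_force: 0.0
```

Call:
play_rows --steps '[[[0, 0, -0.5, 0, 0, 0], [0, 0, -1.3, 0, 0, 0], [0, 0, -2.2, 0, 0, 0], [0, 0, -3, 0, 0, 0], [0, 0, -3.5, 0, 0, 0], [0, 0, -3.5, 0, 0, 0], [0, 0, -3.5, 0, 0, 0], [0, 0, -3.5, 0, 0, 0]]]'

```text
clock: 8.1
tool_pos: [534.9, -180.8, 212.2]
tcp_rot: [-3.14, 0.0, 0.923]
ft_force: [-0.7, -0.1, -0.2]
finger_gap: 0.468
grip_force: 0.0
```

```bash
python3 -c "
from h import *
im=snapshot('wrist')
im=cv2.convertScaleAbs(im,alpha=1.8,beta=20)[50:300,180:460];cv2.imwrite('pics/w5.png',cv2.resize(im,None,fx=2,fy=2)[:,:,::-1])"
```

```text
(no output)
```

View pics/w5.png

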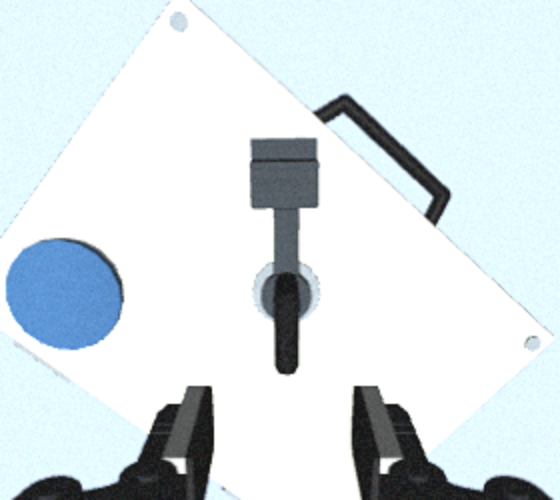

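The tongue (columns 274–299) is still centred under the hood (250–319), and the gripper is clear.

```bash
python3 -c "
from bench import *
print(robot.sign_off())"
```

```text
the job is handed in; nothing more can be done
None
```

I turned the flat-bowed key about 0.56 rad clockwise from where it stood to free the lock, then counter-clockwise until its tongue was centred under the keeper hood. I let go of it, never went near the round-headed key, and handed in the job at about 8 s; no verdict came back.

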